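Lock the lid collar of the white crock

TASK

The white-glazed pickling crock is ready to be put away: turn the metal lock collar round its lid clockwise until the yellow pointer stands at the red locked mark, then let go. Leave the terracotta crock unlocked.

Things in the scene. Friction and masses are not known exactly. Their poses are not given: they have to be found in the camera images.
- white_crock: Squat white-glazed stoneware crock, heavy: it does not move or turn. Origin: centre of its underside; z up, along the collar's axis. 122 mm across the belly, 150 mm over its ear handles (along y); flat shoulder 90 mm up, 106 mm across. On the shoulder 45 mm from the axis: red 12 mm disc (locked mark) towards the crock's -x, and a dark hollow ring (open mark) 1.3 rad counter-clockwise from above.
- white_grip (a point): Centre of the white crock's lock collar at mid height, 106 mm above the worktop, on the axis. The collar is a round knurled aluminium ring, 56 mm outer diameter, 92 to 119 mm above the worktop (the lid's dome inside it rises to 127 mm); it can be gripped from above across its diameter. A finger tip may go down to just above the shoulder.
- white_pointer (a point): Outer tip of the yellow pointer tab, which sticks out of the foot of the white crock's collar to 42 mm from the axis and turns with it; 9 mm wide, 93 to 100 mm above the worktop. Keep closing fingers clear of it.
- white_collar (a joint): Turn of the white crock's collar in rad: 0 = pointer at the red locked mark, positive = counter-clockwise from above (1.3 = at the open mark). Starts between 0.9 and 1.4. Turns stiffly but evenly (about 0.08 N m), stays where it is left; hard stop at -0.09, just past the locked mark.
- terracotta_crock: A second fixed crock of the same shape, size, collar, pointer and marks, but with a reddish-brown terracotta body. To be left unlocked.
- terracotta_collar (a joint): Turn of the terracotta crock's collar, with the same meaning as white_collar; starts between 0.9 and 1.4 and has to stay open.

How it is judged:
At the end, for the whole second after the job is handed in: The white crock's collar is at rest with its pointer within 0.2 rad (about 11 degrees) of the red locked mark, and the terracotta crock's collar is still open (more than 0.7 rad from its locked mark) (value of joint white_collar between -0.2 and 0.2 rad and velocity of joint white_collar between -0.05 and 0.05 rad/s and value of joint terracotta_collar above 0.7 rad); the robot touches nothing.
It fails at once if the terracotta crock's collar is turned towards locked (to less than 0.7 rad) (value of joint terracotta_collar below 0.7 rad).
It also fails if it takes over 32 s, if anything falls off the work surface, if the arm or the gripper's body presses on something with over 40 N, if the wrist force passes 120 N, or if a joint passes its speed limit or range.

ROBOT

A 6-joint arm with a two-finger parallel gripper is mounted at the origin on a cart in front of the work surface, level with it; the furniture and walls round the work are solid. World frame = base frame: x ahead of the robot, y to its left, z up, the work surface at z = 0. Lengths are in m, angles in rad, forces in N, time in s.
With the tool pointing down it reaches from about 0.425 to 1.125 m from the base axis. Payload 14.9 kg.
Tool frame: the origin (TCP) lies on the centre line of the jaws, within the pads' length; the fingertips stand 25 mm ahead of it and the grasp point (between the pads) lies 6 mm ahead of it; z points along the fingers, y is the line along which they close (so a half turn about z gives the same grasp; the last joint's range is limited). The gripper opens to 91 mm and grips with 3 to 60 N. Pads are 32 mm wide; open, the fingers measure 118 mm over their backs; the gripper's body (76 mm by 178 mm) begins 60 mm behind the grasp point.
Start: joints at [-1.209, 0.379, 1.734, -0, 1.028, -0.033], TCP at [0.269, -0.646, 0.239] pointing down, gripper open.
Joint ranges: [-2.77, 2.77], [-0.74, 2.19], [0, 2.66], [-1.06, 4.2], [0.31, 2.87], [-3.08, 3.08]. Speed limits (rad/s): [1.89, 1.89, 2.39, 3.14, 3.14, 3.14].

INTERFACE

Orientations are given as [roll, pitch, yaw] about the fixed x, y, z axes, in that order (R = Rz(yaw) Ry(pitch) Rx(roll)).
In Python, from workcell import robot gives the robot as it stands.
- The arm moves only by the tool play_rows, never from a script. Its argument "series" is a list of rows, each a list of 3 entries, a list of its own where there are three numbers: the shift along the tool's x, y, z in m, then the turn, a rotation vector about the tool's x, y, z in rad, then the closure, from 0 (fully open) to 1 (shut). A call has 1 to 8 rows; each row is the pose to reach, as a shift and turn from the pose commanded when the call began, along the tool's axes at that moment; what a row does not reach only later rows make up. A row lasts 1/8 s, in which the tool goes at most 62.5 mm and 10.7 degrees, less where a joint would pass 70% of its speed; a pose out of reach is approached as far as the arm can. A call with a gripper value outside its range is refused whole. The fingers move at their own pace and stop on an object; the grip force is fixed at half the most. Time passes only in rows, so rows that repeat a pose let the fingers close. It gives the time, the measured TCP pose, the force, the opening and the grip force at its end, in the units of the state.
- robot.observe(): the state, without advancing time (a new reading comes with each control period).
- robot.get_image(name): name is "scene" or "top" or "wrist"; returns a dict with "img" (384x512x3 uint8, red, green, blue), "vertical_fov" (degrees; the focal length in pixels is half the picture's height over the tangent of half this angle, whatever the lens; pixels are square), "cx", "cy" (the principal point, pixels), "R" (3x3) and "t" (3): a world point X has camera coordinates R X + t; the wrist camera has in their place "tool_from_camera" (4x4, takes a point from camera to tool coordinates, whose origin is the TCP and whose axes are the flange's). Camera axes: x right, y down, z forward; pixel columns grow to the right and rows downward; lengths in m; the calibration is good to about 2 mm. A picture is of the moment at which its call begins: read the wrist's pose just before it. There is no depth.
- robot.finish_job(): hands the job in; it is judged then, once.
Trained networks look in the newest picture that a camera, given by its name, has taken for a name from the list of things; names that differ only in an ending like _2 or _b are one class to them, and where a whole thing is asked for, a point or a joint stands for the part that bears it (a point fixed in the world has none). Each returns a list of dicts, best first, with "confidence" (0 to 1); they miss things now and then, are a little off and sometimes report something else, mostly with a low value. They report only what shows in the picture. A call takes as long as a camera call.
- robot.trace(camera, name): "region" (384x512 bool, what is visible of it) and "extent" ([left, top, right, bottom] in pixels, round what is visible of it).
- robot.place_of(camera, name): "at" ([column, row] in pixels: a listed point, or the origin of a listed thing).
The state is a dict: "clock": time; "q": joint angles; "dq": joint speeds; "tau": joint torques, N m; "tool_pos": TCP position; "eef_rot": TCP orientation; "contact_force": force on the tool from outside, world axes, zero at the start; "moment": the same for the moment, N m; "gripper_width": opening from 0.0 (shut) to 1.0 (fully open); "grasp_force": force on a finger pad.
Only numpy, scipy, OpenCV 4.12 (cv2) and the standard library are available. Lean on these libraries where they do the work, as an engineer would, in place of code of your own. Each camera call takes 0.05 s, during which the arm holds its last target. There are 200 camera calls.

## Working session

There is one attempt and no reset: what is moved stays moved. The work goes in short steps, Python scripts to look and compute and a tool call to move; the robot and the scene stay as the last step left them, time stands still between calls to the robot, and variables do not carry over. Pictures are saved under pics/ and viewed, at most 10 in all, crops included, and the job is handed in when it is done.

Besides the shell and the picture viewer there is one more tool, called after "Emit:" as name([rows], argument=value, ...), one row to a line, values as JSON. play_rows: Moves the arm, as the interface text tells. Its arguments: {"type":"object","properties":{"series":{"type":"array","items":{"type":"array"}}},"required":["series"]}

```bash
mkdir -p pics; cat > h.py <<'E'
import numpy as np,cv2
from workcell import robot
def K(im):
    f=im["img"].shape[0]/2/np.tan(np.radians(im["vertical_fov"])/2); return f,im["cx"],im["cy"]
def ray(im,px,z):
    f,cx,cy=K(im); d=np.array([(px[0]-cx)/f,(px[1]-cy)/f,1.])
    R=np.array(im["R"]);t=np.array(im["t"]); c=-R.T@t; w=R.T@d
    return c+w*(z-c[2])/w[2]
E
python3 - <<'E'
from h import *
s=robot.observe(); print({k:np.round(s[k],3) for k in s})
ims=[]
for c in("top","scene"):
    im=robot.get_image(c); ims.append(im["img"])
    print(c,np.round(-np.array(im["R"]).T@np.array(im["t"]),3))
    for n,z in(("white_crock",0),("white_grip",.106),("white_pointer",.0965),("terracotta_crock",0)):
        for d in robot.place_of(c,n)[:2]: print(n,np.round(d["confidence"],2),np.round(d["at"],1),np.round(ray(im,d["at"],z),4))
cv2.imwrite("pics/a.png",cv2.resize(np.vstack(ims)[:,:,::-1],(400,600)))
cv2.imwrite("pics/top.png",cv2.resize(ims[0][:,:,::-1],(800,600)))
E
```

```text
{'clock': np.float64(0.0), 'q': array([-1.209,  0.379,  1.735,  0.   ,  1.029, -0.033]), 'dq': array([-0.   ,  0.001,  0.002,  0.   , -0.   , -0.   ]), 'tau': array([-6.0000e-03, -7.6372e+01, -4.3438e+01,  6.5000e-02,  4.2000e-02,
       -0.0000e+00]), 'tool_pos': array([ 0.269, -0.646,  0.238]), 'eef_rot': array([-3.14 , -0.   ,  0.395]), 'contact_force': array([-0.631,  0.163, -0.669]), 'moment': array([-0.051,  0.026, -0.048]), 'grasp_force': np.float64(0.0), 'gripper_width': np.float64(0.999)}
top [ 0.431 -0.013  0.948]
white_crock 0.61 [337.9 198.9] [ 0.4741 -0.2201  0.    ]
white_grip 0.64 [345.5 198.7] [ 0.4699 -0.2148  0.106 ]
white_pointer 0.72 [363.5 203.5] [ 0.4591 -0.2599  0.0965]
terracotta_crock 0.98 [180.5 194.4] [0.4834 0.2009 0.    ]
terracotta_crock 0.54 [347.8 200.1] [ 0.471  -0.2463  0.    ]
scene [0.078 0.671 0.464]
white_crock 0.72 [295.4 193.4] [ 0.4675 -0.2341  0.    ]
white_grip 0.62 [295.8 159.9] [ 0.4562 -0.1979  0.106 ]
white_pointer 0.76 [307.2 157.4] [ 0.4495 -0.2522  0.0965]
terracotta_crock 0.68 [187.7 283.1] [ 0.4739  0.2016 -0.    ]
```

View pics/top.png

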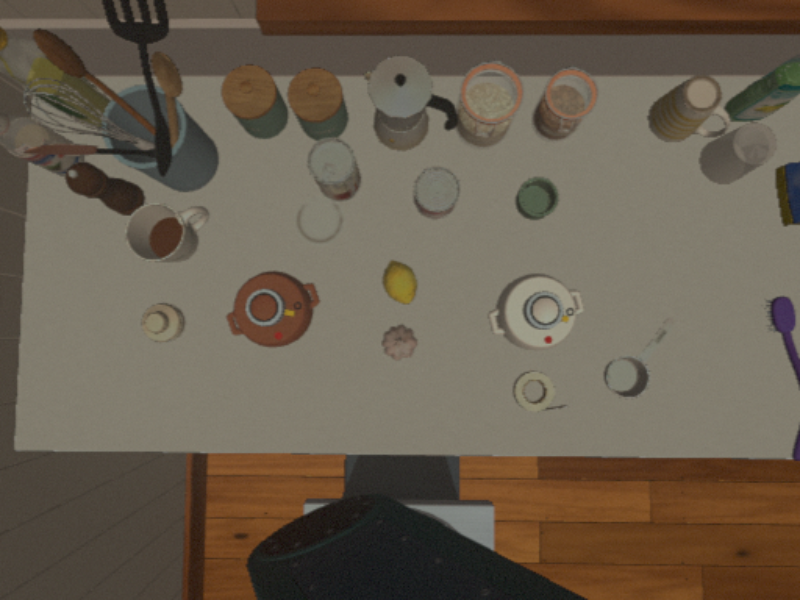

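View pics/a.png

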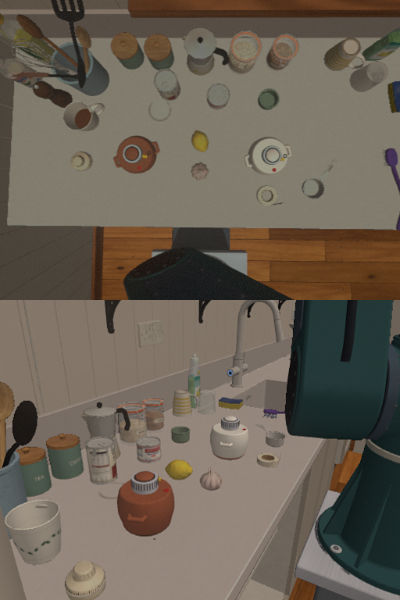

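The top view shows the white crock at right: collar near (543,310), pointer near (566,317), red mark near (548,340). The terracotta crock is at left, near (265,308). I'll move above the white crock and turn the jaws square to the pointer.

Emit:
play_rows([
  [[0.04,-0.036,0],[0,0,-0.12],0],
  [[0.09,-0.081,0],[0,0,-0.26],0],
  [[0.135,-0.122,0],[0,0,-0.4],0],
  [[0.18,-0.163,0],[0,0,-0.54],0],
  [[0.225,-0.204,0],[0,0,-0.68],0],
  [[0.27,-0.245,0],[0,0,-0.82],0],
  [[0.315,-0.286,0],[0,0,-0.94],0],
  [[0.351,-0.319,0],[0,0,-1.0],0],
])

```text
clock: 1.5
tool_pos: [0.4712, -0.2147, 0.2392]
eef_rot: [3.141, 0.0, 1.398]
contact_force: [0.1, -0.7, 0.4]
gripper_width: 0.999
grasp_force: 0.0
```

```bash
cat >> h.py <<'E'
from scipy.spatial.transform import Rotation as Ro
def wrist():
    s=robot.observe(); im=robot.get_image("wrist")
    T=np.eye(4);T[:3,:3]=Ro.from_euler("xyz",s["eef_rot"]).as_matrix();T[:3,3]=s["tool_pos"]
    W=np.linalg.inv(T@np.array(im["tool_from_camera"])); im["R"],im["t"]=W[:3,:3],W[:3,3]
    return s,im
E
python3 - <<'E'
from h import *
s,im=wrist(); print({k:np.round(s[k],3) for k in("clock","q","tool_pos","eef_rot","contact_force")})
print(np.round(im["tool_from_camera"],3))
for n,z in(("white_grip",.106),("white_pointer",.0965),("white_crock",0)):
    for d in robot.place_of("wrist",n)[:2]: print(n,np.round(d["confidence"],2),np.round(d["at"],1),np.round(ray(im,d["at"],z),4))
cv2.imwrite("pics/w1.png",im["img"][:,:,::-1])
# red mark blob
h=cv2.cvtColor(im["img"],cv2.COLOR_RGB2HSV)
m=(((h[...,0]<6)|(h[...,0]>174))&(h[...,1]>150)).astype(np.uint8)
n,l,st,c=cv2.connectedComponentsWithStats(m)
for i in range(1,n):
    if st[i,4]>30: print("red",st[i],np.round(c[i],1),np.round(ray(im,c[i],.09),4))
E
```

```text
{'clock': np.float64(1.5), 'q': array([-0.472,  0.089,  2.1  ,  0.   ,  0.952, -0.3  ]), 'tool_pos': array([ 0.471, -0.215,  0.239]), 'eef_rot': array([3.141, 0.   , 1.398]), 'contact_force': array([ 0.074, -0.654,  0.44 ])}
[[-0.    -0.955 -0.297  0.085]
 [ 1.    -0.    -0.    -0.001]
 [ 0.    -0.297  0.955 -0.146]
 [ 0.     0.     0.     1.   ]]
white_grip 0.88 [250.  194.5] [ 0.4662 -0.2152  0.106 ]
white_pointer 0.59 [245.9 229.2] [ 0.4539 -0.2571  0.0965]
white_crock 0.81 [253.  175.6] [ 0.4682 -0.2207  0.    ]
red [211 203  11  10  77] [215.9 207.7] [ 0.425  -0.2287  0.09  ]
```

View pics/w1.png

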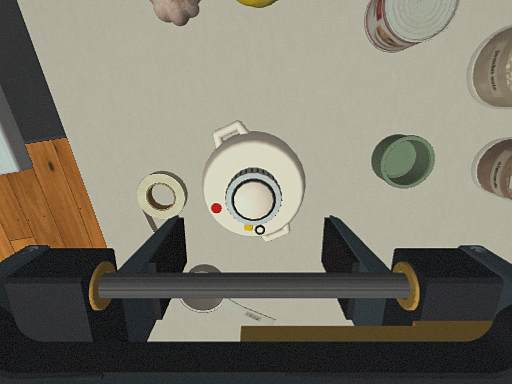

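The wrist view shows the crock with its collar at (253,195), pointer at (248,228) and red mark at (216,208). The pointer is about 0.96 rad counter-clockwise of red, and the jaws are nearly square to it. Descending and gripping.

Emit:
play_rows([
  [[-0.002,-0.003,0.03],[0,0,0],0],
  [[-0.002,-0.003,0.06],[0,0,0],0],
  [[-0.002,-0.003,0.09],[0,0,0],0],
  [[-0.002,-0.003,0.113],[0,0,0],0],
  [[-0.002,-0.003,0.113],[0,0,0],0.2],
  [[-0.002,-0.003,0.113],[0,0,0],0.6],
  [[-0.002,-0.003,0.113],[0,0,0],0.6],
  [[-0.002,-0.003,0.113],[0,0,0],0.6],
])

```text
clock: 2.7
tool_pos: [0.4696, -0.2191, 0.1272]
eef_rot: [3.135, 0.001, 1.394]
contact_force: [14.3, 0.9, -16.8]
gripper_width: 0.606
grasp_force: 30.0
```

Emit:
play_rows([
  [[0,0.003,0],[0,0,0.06],0.6],
  [[0,0.003,0],[0,0,0.18],0.6],
  [[0,0.003,0],[0,0,0.3],0.6],
  [[0,0.003,0],[0,0,0.44],0.6],
  [[0,0.003,0],[0,0,0.58],0.6],
  [[0,0.003,0],[0,0,0.72],0.6],
  [[0,0.003,0],[0,0,0.86],0.6],
  [[0,0.003,0],[0,0,0.98],0.6],
])

```text
clock: 3.7
tool_pos: [0.4695, -0.2185, 0.1269]
eef_rot: [-3.141, 0.001, 0.411]
contact_force: [-11.8, 3.6, 18.6]
gripper_width: 0.601
grasp_force: 30.0
```

```bash
python3 - <<'E'
from h import *
s,im=wrist(); print({k:np.round(s[k],3) for k in("clock","q","tool_pos","eef_rot","contact_force","moment")})
cv2.imwrite("pics/w2.png",im["img"][:,:,::-1])
for d in robot.place_of("wrist","white_pointer")[:2]: print(d, ray(im,d["at"],.0965))
im=robot.get_image("scene")["img"][100:220,230:390]; cv2.imwrite("pics/s2.png",cv2.resize(im[:,:,::-1],(640,480)))
E
```

```text
{'clock': np.float64(3.7), 'q': array([-4.800e-01,  2.700e-01,  2.144e+00, -1.000e-03,  7.300e-01,
        6.800e-01]), 'tool_pos': array([ 0.469, -0.219,  0.127]), 'eef_rot': array([-3.141e+00,  1.000e-03,  4.110e-01]), 'contact_force': array([-11.819,   3.616,  18.561]), 'moment': array([0.376, 2.155, 0.097])}
```

View pics/w2.png

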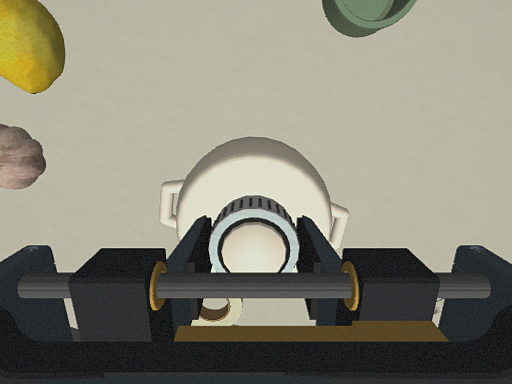

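The gripper hides the marks; it still holds the collar at (253,245). I'll release, rise and check.

Emit:
play_rows([
  [[0,0,0],[0,0,0],0.2],
  [[0,0,0],[0,0,0],0],
  [[0,0,0],[0,0,0],0],
  [[0,0,-0.02],[0,0,0],0],
  [[0,0,-0.06],[0,0,0],0],
  [[0,0,-0.1],[0,0,0],0],
  [[0,0,-0.12],[0,0,0],0],
  [[0,0,-0.12],[0,0,-0.15],0],
])

```text
clock: 4.85
tool_pos: [0.471, -0.2191, 0.2478]
eef_rot: [3.139, -0.002, 0.568]
contact_force: [0.6, 0.7, -1.1]
gripper_width: 1.0
grasp_force: 0.0
```

```bash
python3 - <<'E'
from h import *
s,im=wrist(); print({k:np.round(s[k],3) for k in("clock","tool_pos","eef_rot","contact_force")})
cv2.imwrite("pics/w3.png",im["img"][:,:,::-1])
for n,z in(("white_grip",.106),("white_pointer",.0965)):
    for d in robot.place_of("wrist",n)[:2]: print(n,np.round(d["confidence"],2),np.round(d["at"],1),np.round(ray(im,d["at"],z),4))
h=cv2.cvtColor(im["img"],cv2.COLOR_RGB2HSV)
for nm,m,z in(("red",((h[...,0]<6)|(h[...,0]>174))&(h[...,1]>150),.09),("yel",(abs(h[...,0].astype(int)-25)<6)&(h[...,1]>150),.098)):
  n,l,st,c=cv2.connectedComponentsWithStats(m.astype(np.uint8))
  for i in range(1,n):
    p=ray(im,c[i],z)
    if st[i,4]>10 and np.hypot(p[0]-.469,p[1]+.217)<.06: print(nm,st[i],np.round(c[i],1),np.round(p,4))
E
```

```text
{'clock': np.float64(4.85), 'tool_pos': array([ 0.471, -0.219,  0.248]), 'eef_rot': array([ 3.139e+00, -2.000e-03,  5.680e-01]), 'contact_force': array([ 0.621,  0.749, -1.149])}
white_grip 0.56 [249.1 189.8] [ 0.4682 -0.2139  0.106 ]
white_pointer 0.98 [239.5 227.2] [ 0.4222 -0.2298  0.0965]
red [236 219   9   9  33] [239.  224.3] [ 0.4224 -0.2286  0.09  ]
yel [238 217   9   7  43] [242.  220.3] [ 0.4315 -0.2274  0.098 ]
```

View pics/w3.png

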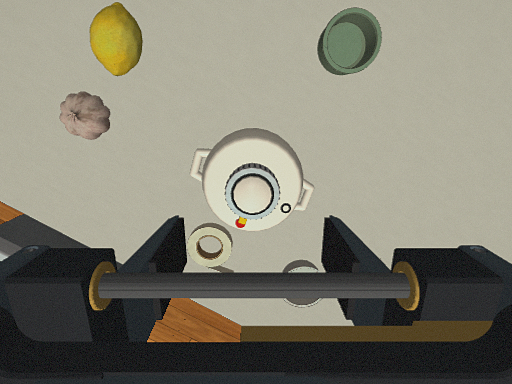

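The yellow pointer (242,220) now lies over the red mark (239,224), on the same radial line from the axis to within a few degrees. The gripper is clear, so I'm handing in.

```bash
python3 -c "
from workcell import robot
print(robot.finish_job())"
```

```text
the job is handed in; nothing more can be done
None
```

The white crock's collar is turned to its red locked mark (within a few degrees in the last wrist picture) and released, the terracotta crock was not touched, and the job is handed in; the hand-in call returned no verdict.

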